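# Let a clamped, freshly painted bracket swing plumb and clamp it again

### The job

The freshly painted bracket is clamped aslant in the stand and must hang plumb to dry: first slide the long foam block flat along the table out from under the bracket's swing, then ease the clamp lever until the bracket swings down plumb by itself and hangs still, and turn the lever back until it is snug so that the clamp grips the bracket firmly again, still plumb. The paint is wet: neither the robot nor any other thing may touch the bracket at any time. Leave the two bottles and the jar standing where they are, and take the hand away at the end.

Things in the scene. Friction and masses are not known exactly. Their poses are not given: they have to be found in the camera images.
- stand: grey steel stand, fixed. Origin on the table; its own -x is its front, toward the robot (turned up to 0.4 rad). Base plate 12 mm thick, x -30 to +90, y -70 to +70 mm; round column at x +30 mm; aluminium head (x -66 to +50 mm, 42 mm wide) at 176 to 241 mm height carries the bracket's drum and, on top, the clamp lever.
- bracket: off-white strip 24 x 4 mm, 180 mm down from the level axle of its 36 mm drum, with a 28 mm foot to the front at its bottom. Origin on the axle, at stand x -70, z 200 mm; own z up along the strip. Starts leaning 0.75 to 1.05 rad to the stand's +y; swings in the stand's y-z plane. Eased, it sinks to plumb in 1.5 s, no overshoot; then the foot is 20 mm above the table at stand x -96 to -68 mm. Never touch.
- brake_shoe: small rubber shoe 20 x 22 x 6 mm under the head arm, pressed down on the drum by the clamp lever through a strong spring; it is what grips.
- clamp_lever (a joint): turn of the clamp lever about its upright axis, rad; grows counterclockwise from above, which eases. Range -0.5 (stop) to 1.3; starts at -0.2 to 0.2. At 0 it points to the stand's -y side, 0.4 rad toward the front. The shoe is off the drum above 0.6; below, grip builds at 40 N/rad (24 N at 0). Firm is 0.2 or less. Stays where left; at 70 mm from the axis 4 N turn it free, 6 to 7 N when snug.
- lever_end (a point): centre of the black ball (18 mm) at the lever's end, 85 mm from the lever's axis, 259 mm above the table. The arm is a round black bar, 12 mm thick, from the axis to the ball at 255 to 259 mm height; beside its outer 55 mm there is free air, and below it down to the bracket.
- lever_axis (a point): point on the lever's upright axis at the height of the ball, at stand x -45, y 0; the lever's boss is 28 mm across.
- foam_grey: grey foam block with small parts pinned on top (to 95 mm height), 118 mm wide (own x -59 to +52 mm), 249 mm long (own y), solid height 42 mm, about 0.1 kg; too wide to grasp. Origin under its centre. It lies lengthways before the stand, its far end where the bracket will hang; push it sideways to the stand's -y, clear of the foot.
- cement_jar: square glass jar with a green cap, 46 x 46 x 78 mm, standing; origin at the centre of its underside. Bystander, not to be moved.
- pva_bottle: oval white glue bottle with red tip, 35 x 58 x 157 mm, standing; origin at the centre of its underside. Bystander, not to be moved.
- paint_orange: small orange dropper bottle, 25 x 25 x 79 mm, standing; origin at the centre of its underside. Bystander, not to be moved.

How it is judged:
By the outcome, as a careful person would: the job done as asked, in the order asked, and still so for the second after the job is handed in, with the robot touching nothing.
It also fails if it takes over 64 s, if anything falls off the work surface, if the arm or the gripper's body presses on something with over 40 N, if the wrist force passes 120 N, or if a joint passes its speed limit or range.

### The arm

A 6-joint arm with a two-finger parallel gripper is mounted at the origin on a cart in front of the work surface, level with it; the furniture and walls round the work are solid. World frame = base frame: x ahead of the robot, y to its left, z up, the work surface at z = 0. Lengths are in mm, angles in rad, forces in N, time in s.
With the tool pointing down it reaches from about 275 to 875 mm from the base axis. Payload 12.5 kg.
Tool frame: the origin (TCP) lies midway between the tips of the shut fingers; the grasp point (between the pads) lies 19 mm behind it; z points along the fingers, y is the line along which they close (so a half turn about z gives the same grasp; the last joint's range is limited). The gripper opens to 85 mm and grips with 20 to 120 N. Pads are 22 mm wide; open, the fingers measure 114 mm over their backs; the gripper's body (76 mm by 85 mm) begins 54 mm behind the grasp point. The pads swing forward as they close: fully open they stand 13 mm farther back than shut.
Start: joints at [-1.43, 0.351, 1.652, -0, 1.139, -0.085], TCP at [123.158, -536.019, 231.29] pointing down, gripper open.
Joint ranges: [-2.75, 2.75], [-0.79, 2.1], [0.01, 2.65], [-1.57, 4.71], [0.07, 3.14], [-2.87, 2.87]. Speed limits (rad/s): [2.22, 2.22, 2.79, 3.14, 3.14, 3.14].

### API

Orientations are given as a rotation vector (axis times angle).
In Python, from plant import * gives the robot as it stands. The module is installed in compiled form; this text tells all that it offers.
- The arm moves only by the tool arm_command, never from a script. Its arguments are lists of equal length, an entry for each row: "dp": the shift along the tool's x, y, z normalised to -1 to 1, where 1 is 0.12 m, a list of three; "twist": the turn about the tool's z normalised to -1 to 1, where 1 is 90 degrees; "gripper": the opening, from 0 (shut) to 1 (fully open). In form: {"dp": [[dx, dy, dz], ...], "twist": [twist, ...], "gripper": [gripper, ...]}. A call has 1 to 8 rows; each row is the pose to reach, as a shift and turn from the pose commanded when the call began, along the tool's axes at that moment; what a row does not reach only later rows make up. A row lasts 1/12 s, in which the tool goes at most 41.7 mm and 7.16 degrees, less where a joint would pass 70% of its speed; a pose out of reach is approached as far as the arm can. A call with a number of a shift or a turn outside -1 to 1 is refused whole. A call with a gripper value outside its range is refused whole. The fingers move at their own pace and stop on an object; "grip_force" is the grip in N (left out, the last holds). Time passes only in rows, so rows that repeat a pose let the fingers close. It gives the time, the measured TCP pose, the force, the opening and the grip force at its end, in the units of the state.
- read_state(): the state, without advancing time (a new reading comes with each control period).
- read_camera(name): name is "scene" or "top" or "wrist"; returns the picture (420x560x3 uint8, blue, green, red); there is no depth.
- get_calibration(name): a dict with "intrinsics" (3x3 intrinsics, pixels), "xyz" and "rotation" of the camera in the world; the wrist camera has in their place "T_tool_cam" (4x4, takes a point from camera to tool coordinates, whose origin is the TCP and whose axes are the flange's). Camera axes: x right, y up, looking along -z (the intrinsics and any distortion apply to the point x, -y, -z); pixel columns grow to the right and rows downward; lengths in mm; the calibration is good to about 2 mm. A picture is of the moment at which its call begins: read the wrist's pose just before it. get_calibration takes no time and is no camera call.
- job_done(): hands the job in; it is judged then, once.
Trained networks look in the newest picture that a camera, given by its name, has taken for a name from the list of things; names that differ only in an ending like _2 or _b are one class to them, and where a whole thing is asked for, a point or a joint stands for the part that bears it (a point fixed in the world has none). Each returns a list of dicts, best first, with "confidence" (0 to 1); they miss things now and then, are a little off and sometimes report something else, mostly with a low value. They report only what shows in the picture. A call takes as long as a camera call.
- search_frame(target, camera): "position" ([column, row] in pixels, amid what is visible of it).
- outline_of(target, camera): "mask" (420x560 bool, what is visible of it) and "position" ([column, row] in pixels, amid what is visible of it).
The state is a dict: "t": time; "joints": joint angles; "joint_vel": joint speeds; "effort": joint torques, N m; "tcp_pos": TCP position; "eef_rot": TCP orientation; "ft_force": force on the tool from outside, world axes, zero at the start; "wrist_torque": the same for the moment, N m; "width": finger opening in mm; "grip_force": force on a finger pad.
Only numpy, scipy, OpenCV 4.12 (cv2) and the standard library are available. Lean on these libraries where they do the work, as an engineer would, in place of code of your own. Each camera call takes 0.05 s, during which the arm holds its last target. There are 200 camera calls.

## Working session

There is one attempt and no reset: what is moved stays moved. The work goes in short steps, Python scripts to look and compute and a tool call to move; the robot and the scene stay as the last step left them, time stands still between calls to the robot, and variables do not carry over. Pictures are saved under pics/ and viewed, at most 10 in all, crops included, and the job is handed in when it is done.

Besides the shell and the picture viewer there is one more tool, called after "Call:" as a command line: name --pt "numbers of a row" for each row, then --argument value for the rest. arm_command: Moves the arm, as the interface text tells. Its arguments: {"type":"object","properties":{"dp":{"type":"array","items":{"type":"array","items":{"type":"number"}}},"twist":{"type":"array","items":{"type":"number"}},"gripper":{"type":"array","items":{"type":"number"}},"grip_force":{"type":"number"}},"required":["dp","twist","gripper"]}

```bash
mkdir -p pics; cat > h.py <<'E'
from plant import *
import numpy as np, cv2
from scipy.spatial.transform import Rotation as R
def cam(name):
    c=get_calibration(name); K=np.array(c["intrinsics"])
    if "xyz" in c:
        Rm=np.array(c["rotation"]); 
        if Rm.shape!=(3,3): Rm=R.from_rotvec(Rm).as_matrix()
        p=np.array(c["xyz"])
    else:
        s=read_state(); T=np.array(c["T_tool_cam"]); Rt=R.from_rotvec(s["eef_rot"]).as_matrix()
        Rm=Rt@T[:3,:3]; p=np.array(s["tcp_pos"])+Rt@T[:3,3]
    return K,Rm,p,c
def ray(name,px):
    K,Rm,p,c=cam(name); 
    u=np.linalg.inv(K)@np.array([px[0],px[1],1.0]); d=Rm@np.array([u[0],-u[1],-u[2]])
    return p,d/np.linalg.norm(d)
def onz(name,px,z):
    p,d=ray(name,px); return p+d*(z-p[2])/d[2]
def proj(name,P):
    K,Rm,p,c=cam(name); q=(np.atleast_2d(P)-p)@Rm; v=np.stack([q[:,0],-q[:,1],-q[:,2]])
    w=K@v; return (w[:2]/w[2]).T
def tri(rs):
    A=0;b=0
    for p,d in rs:
        M=np.eye(3)-np.outer(d,d); A=A+M; b=b+M@p
    return np.linalg.solve(A,b)
E
python3 - <<'E'
from h import *
ims=[]
for n in ["scene","top"]:
    im=read_camera(n); cv2.imwrite(f"pics/{n}0.png",im)
    c=get_calibration(n); print(n,{k:np.round(v,3).tolist() if not isinstance(v,str) else v for k,v in c.items()})
    for t in ["stand","bracket","clamp_lever","lever_end","lever_axis","foam_grey","cement_jar","pva_bottle","paint_orange"]:
        r=search_frame(t,n); print(t,[(np.round(x["position"],1).tolist(),round(x["confidence"],2)) for x in r[:2]])
print(read_state())
E
```

```text
scene {'intrinsics': [[427.434, 0.0, 282.224], [0.0, 427.434, 216.565], [0.0, 0.0, 1.0]], 'xyz': [57.669, 562.834, 777.547], 'rotation': [0.434, -0.98, -2.183]}
stand [([196.1, 280.2], 0.69), ([249.1, 222.3], 0.55)]
bracket [([267.9, 222.4], 0.94)]
clamp_lever [([277.3, 176.2], 0.71)]
lever_end [([277.2, 178.3], 0.81)]
lever_axis [([276.4, 172.4], 0.78), ([247.5, 224.9], 0.25)]
foam_grey [([323.3, 271.8], 0.76)]
cement_jar [([255.4, 340.1], 0.73)]
pva_bottle [([364.7, 191.3], 0.62)]
paint_orange [([197.1, 281.0], 0.71)]
top {'intrinsics': [[401.34, 0.0, 280.816], [0.0, 401.34, 210.006], [0.0, 0.0, 1.0]], 'xyz': [486.439, 65.563, 1129.022], 'rotation': [0.056, -0.068, -1.553]}
stand [([264.4, 187.5], 0.81)]
bracket [([222.6, 218.7], 0.62)]
clamp_lever [([274.9, 194.9], 0.91)]
lever_end [([276.8, 197.6], 0.77)]
lever_axis [([276.1, 197.8], 0.83)]
foam_grey [([288.7, 249.2], 0.75)]
cement_jar [([200.1, 256.8], 0.82), ([226.8, 219.4], 0.68)]
pva_bottle [([386.2, 219.2], 0.62)]
paint_orange [([201.8, 177.9], 0.49), ([273.8, 198.4], 0.25)]
{'t': 1.0, 'joints': array([-1.42955743e+00,  3.50714222e-01,  1.65183304e+00, -1.19312261e-05,
        1.13904547e+00, -8.46027446e-02]), 'joint_vel': array([-3.38042504e-04,  7.99305847e-05,  1.19008146e-03, -4.72663895e-04,
        1.32344799e-03,  3.87168476e-04]), 'effort': array([-6.24921686e-04, -5.06049192e+01, -2.91649371e+01, -1.37170541e-04,
        6.62429284e-04, -3.25233975e-05]), 'tcp_pos': array([ 123.17802676, -536.01229861,  231.2691878 ]), 'eef_rot': array([ 3.12158342e+00,  3.54005556e-01, -1.70186670e-05]), 'ft_force': array([-0.07428111,  0.4387313 ,  0.74008402]), 'wrist_torque': array([ 0.04816561, -0.01032945,  0.06072719]), 'grip_force': 0.0, 'width': 85.42381847230016}
```

View pics/scene0.png

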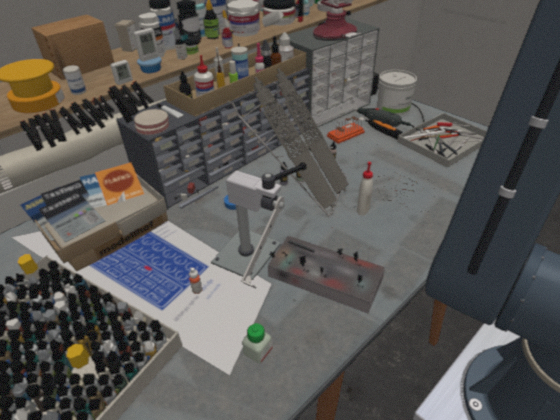

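View pics/top0.png

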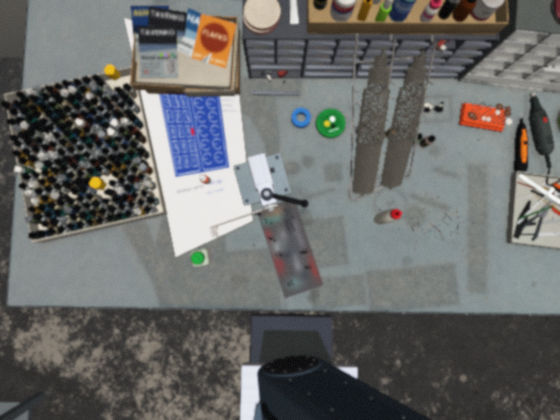

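The scene shows the stand at about (245,200) with the lever's ball at about (303,167) and the bracket leaning left, its foot at (248,283). The foam lies in front of the stand at (325,272). In the top picture the lever runs from (267,194) to (305,203). I'll enlarge this area.

```bash
python3 - <<'E'
from h import *
a=cv2.imread("pics/top0.png")[140:310,180:410]; b=cv2.imread("pics/scene0.png")[150:310,180:400]
a=cv2.resize(a,(800,591),interpolation=cv2.INTER_CUBIC); b=cv2.resize(b,(800,582),interpolation=cv2.INTER_CUBIC)
f=lambda i:np.clip(255*(i/255.)**0.6,0,255).astype('uint8')
cv2.imwrite("pics/tc.png",f(a)); cv2.imwrite("pics/sc.png",f(b))
E
```

```text
(no output)
```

View pics/tc.png

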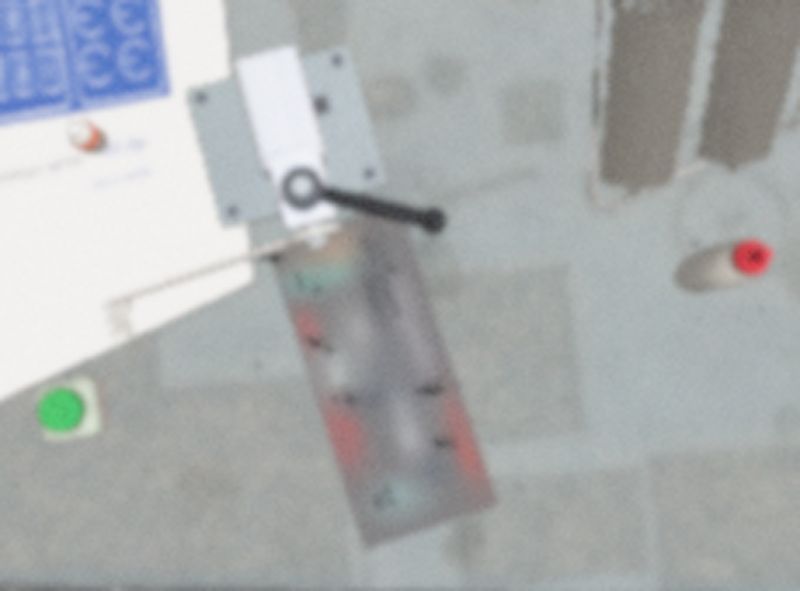

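View pics/sc.png

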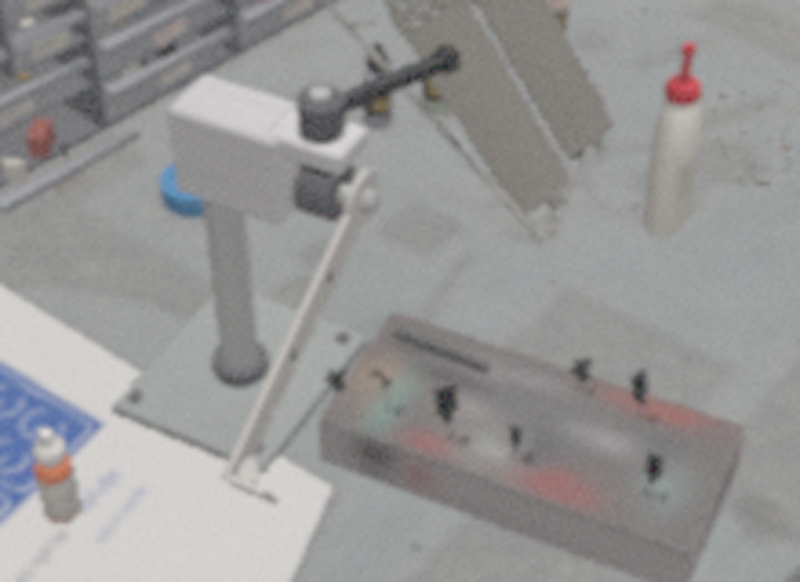

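```bash
python3 - <<'E'
from h import *
T=lambda u,v:(180+u/3.478,140+v/3.476); S=lambda u,v:(180+u/3.636,150+v/3.636)
np.set_printoptions(precision=1,suppress=True)
print("ball",onz("top",T(432,219),259),onz("scene",S(447,57),259),tri([ray("top",T(432,219)),ray("scene",S(447,57))]))
print("axis",onz("top",T(302,187),262),onz("scene",S(321,95),265),tri([ray("top",T(302,187)),ray("scene",S(321,95))]))
for n,f,pts,z in [("base top",T,[(222,228),(384,183),(188,92),(345,47)],12),("foam top",T,[(275,255),(405,218),(368,548),(497,507)],42),("foam scene",S,[(323,430),(395,315),(700,550),(742,432)],42)]:
    for p in pts: print(n,onz(n.split()[1],f(*p),z))
print("foot",tri([ray("top",T(122,318)),ray("scene",S(247,480))]))
print("jar cap",onz("top",T(62,410),78),"jar scene",onz("scene",(255,330),78))
print("pva",onz("top",T(752,257),157),onz("scene",S(688,50),157)); print("orange",onz("top",T(88,133),79),onz("scene",S(47,435),79))
E
```

```text
ball [571.9   8.5 259. ] [571.9   6.7 259. ] [571.3   8.2 260. ]
axis [590.2  90.2 262. ] [591.3  89.5 265. ] [590.   90.3 266.1]
base top [585.9 160.9  12. ]
base top [624.6  31.3  12. ]
base top [695.9 191.   12. ]
base top [735.2  64.7  12. ]
foam top [562.8 116.5  42. ]
foam top [593.6  15.4  42. ]
foam top [338.4  40.3  42. ]
foam top [371.1 -58.5  42. ]
foam scene [559.6 130.   42. ]
foam scene [600.7  23.7  42. ]
foam scene [334.2  40.   42. ]
foam scene [370.4 -52.9  42. ]
foot [511.9 225.1 113.5]
jar cap [441.4 271.4  78. ] jar scene [439.3 277.6  78. ]
pva [ 559.1 -222.5  157. ] [ 557.  -225.8  157. ]
orange [650.5 258.4  79. ] [650.1 270.7  79. ]
```

Everything is consistent: lever axis at about (590,90), ball at (572,8), stand yaw about 0.29, lever at about -0.12, foam angle about 0.33. First I bring the open hand to the foam's left (+y) side, near its middle and well in front of the bracket.

Call:
arm_command --pt "0.73 -0.95 0" --pt "0.73 -0.95 0" --pt "0.73 -0.95 0" --pt "0.73 -0.95 0" --pt "0.73 -0.95 0" --pt "0.73 -0.95 0" --pt "0.73 -0.95 0" --pt "0.73 -0.95 0" --twist '[-0.08,-0.16,-0.24,-0.32,-0.4,-0.48,-0.56,-0.63]' --gripper '[1,1,1,1,1,1,1,1]'

```text
t: 1.67
tcp_pos: [183.1, -405.2, 231.5]
eef_rot: [2.573, 1.802, -0.0]
ft_force: [-0.3, 0.3, 0.7]
width: 85.0
grip_force: 0.0
```

```bash
cat >> h.py <<'E'
np.set_printoptions(precision=3,suppress=True)
O=np.array([633.6,102.9,0]); yaw=0.29
SX=np.array([np.cos(yaw),np.sin(yaw),0]); SY=np.array([-np.sin(yaw),np.cos(yaw),0])
def st(x,y,z): return O+x*SX+y*SY+[0,0,z]
def go(P,yang):
    s=read_state(); M=R.from_rotvec(s["eef_rot"]).as_matrix()
    d=M.T@(np.array(P)-s["tcp_pos"])/120; a=np.arctan2(M[1,1],M[0,1])
    tw=((a-yang+np.pi)%(2*np.pi)-np.pi)/(np.pi/2)
    print("t",s["t"],"tcp",s["tcp_pos"],"yang",a,"F",s["ft_force"],"q",s["joints"],"w",s["width"]); print("target",np.array(P),"dp",d,"twist",tw)
E
python3 -c "
from h import *
go(st(-200,75,231),0.33)"
```

```text
t 1.6667 tcp [ 183.132 -405.225  231.479] yang -0.348728316429775 F [-0.302  0.347  0.664] q [-1.251  0.157  1.909 -0.     1.076 -0.902] w 85.01769860914915
target [420.505 117.578 231.   ] dp [4.77  0.37  0.003] twist -0.4320918663049553
```

Call:
arm_command --pt "0.5 0.04 0" --pt "1 0.08 0" --pt "1 0.08 0" --pt "1 0.08 0" --twist '[0,0,0,0]' --gripper '[1,1,1,1]'

```text
t: 2.0
tcp_pos: [234.9, -291.7, 231.1]
eef_rot: [-2.576, -1.796, -0.002]
ft_force: [0.4, -1.6, 0.4]
width: 85.6
grip_force: 0.0
```

Call:
arm_command --pt "0.5 0.04 0" --pt "1 0.08 0" --pt "1 0.08 0" --pt "1 0.08 0" --twist '[0,0,0,0]' --gripper '[1,1,1,1]'

```text
t: 2.33
tcp_pos: [285.9, -182.7, 231.4]
eef_rot: [-2.574, -1.8, -0.002]
ft_force: [0.7, 0.3, -1.2]
width: 85.4
grip_force: 0.0
```

Call:
arm_command --pt "0.5 0.04 0" --pt "1 0.08 0" --pt "1 0.08 0" --pt "1 0.08 0" --twist '[0,0,0,0]' --gripper '[1,1,1,1]'

```text
t: 2.67
tcp_pos: [337.0, -73.6, 231.6]
eef_rot: [2.574, 1.801, 0.002]
ft_force: [-2.2, 0.2, -0.0]
width: 85.5
grip_force: 0.0
```

Call:
arm_command --pt "0.5 0.04 0" --pt "1 0.08 0" --pt "1 0.08 0" --pt "1 0.08 0" --pt "1 0.08 0" --pt "1 0.08 0" --twist '[0,-0.08,-0.16,-0.24,-0.32,-0.43]' --gripper '[1,1,1,1,1,1]'

```text
t: 3.17
tcp_pos: [386.3, 31.5, 231.2]
eef_rot: [-1.893, -2.507, 0.0]
ft_force: [0.2, -0.7, -0.3]
width: 85.4
grip_force: 0.0
```

```bash
python3 -c "
from h import *
go(st(-200,75,231),0.33)
cv2.imwrite('pics/w1.png',read_camera('wrist'))
read_camera('top')
import numpy as np
r=outline_of('foam_grey','wrist'); print([(x['confidence'],x['position']) for x in r])
if r:
  m=r[0]['mask'].astype('uint8'); c=max(cv2.findContours(m,0,2)[0],key=cv2.contourArea); b=cv2.boxPoints(cv2.minAreaRect(c)); print(b,[onz('wrist',p,42) for p in b])
"
```

```text
t 3.1667 tcp [386.339  31.471 231.217] yang 0.2775282716997294 F [ 0.212 -0.694 -0.324] q [-0.039  0.047  2.034 -0.     1.061 -0.316] w 85.37003277661948
target [420.505 117.578 231.   ] dp [0.612 0.47  0.002] twist -0.033404539726251764
[(0.86, [352.6, 194.3])]
[[235.505 151.113]
 [481.406 139.936]
 [485.895 238.687]
 [239.994 249.864]] [array([335.613,  53.059,  42.   ]), array([587.341, 134.137,  42.   ]), array([646.917,  30.577,  42.   ]), array([367.39 , -61.103,  42.   ])]
```

View pics/w1.png

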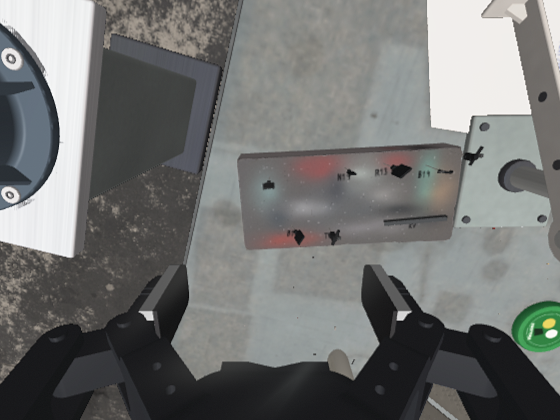

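The foam's top face shows clearly, with corners at about (241,158), (462,148), (456,236) and (246,249). The bracket is at the upper right, well clear of the hand.

```bash
python3 -c "
from h import *
for p in [(241,158),(462,148),(456,236),(246,249)]:
  w=onz('wrist',p,42); print(w, 'stand', (w-O)@SX,(w-O)@SY)
w=onz('wrist',(475,157),60); print('hook',w,(w-O)@SX,(w-O)@SY)
go(st(-200,85,231),0.34)
"
```

```text
[343.082  47.351  42.   ] stand -294.27171034054635 29.84503290237174
[571.136 120.84   42.   ] stand -54.72585663402096 35.05256736490523
[610.989  24.373  42.   ] stand -44.122119893715876 -68.7822894651082
[374.122 -58.068  42.   ] stand -294.6726731253216 -80.04792742877923
hook [576.994 115.318  60.   ] -50.69171637230941 28.086564828081293
t 3.3167 tcp [386.201  30.942 231.312] yang 0.26616396321428304 F [-0.576 -0.202  0.797] q [-0.04   0.046  2.035 -0.     1.061 -0.306] w 85.16572935524913
target [417.645 127.16  231.   ] dp [0.705 0.464 0.003] twist -0.047005480931047616
```

Call:
arm_command --pt "0.35 0.25 0" --pt "0.71 0.5 0" --pt "0.71 0.5 0" --pt "0.71 0.5 0" --twist '[-0.03,-0.03,-0.03,-0.03]' --gripper '[1,1,1,1]'

```text
t: 3.65
tcp_pos: [422.4, 131.8, 231.3]
eef_rot: [1.847, 2.541, 0.002]
ft_force: [1.1, -0.4, 0.2]
width: 85.5
grip_force: 0.0
```

Call:
arm_command --pt "0 0 0.3" --pt "0 0 0.6" --pt "0 0 0.9" --pt "0 0 0.95" --pt "0 0 0.95" --twist '[0,0,0,0,0]' --gripper '[1,1,1,1,1]'

```text
t: 4.07
tcp_pos: [420.2, 128.5, 116.2]
eef_rot: [-1.846, -2.539, 0.005]
ft_force: [-0.7, -0.7, 0.1]
width: 85.4
grip_force: 0.0
```

```bash
python3 -c "
from h import *
go(st(-195,85,5),0.31)
"
```

```text
t 4.0667 tcp [420.2   128.546 116.213] yang 0.3134812175706485 F [-0.685 -0.67   0.109] q [ 0.191  0.329  2.028 -0.     0.788 -0.122] w 85.3884218735411
target [422.437 128.59    5.   ] dp [-0.006  0.022  0.927] twist 0.0022162119373882435
```

Call:
arm_command --pt "0 0 0.3" --pt "0 0 0.6" --pt "0 0 0.85" --pt "0 0 0.92" --pt "0 0 0.92" --twist '[0,0,0,0,0]' --gripper '[1,1,1,1,1]'

```text
t: 4.48
tcp_pos: [421.4, 129.2, 7.0]
eef_rot: [-1.845, -2.542, 0.002]
ft_force: [-0.6, -0.1, -0.1]
width: 85.6
grip_force: 0.0
```

Call:
arm_command --pt "-0.12 0 0" --pt "-0.24 0 0" --pt "-0.32 0 0" --pt "-0.4 0 0" --pt "-0.48 0 0" --pt "-0.56 0 0" --pt "-0.64 0 0" --pt "-0.72 0 0" --twist '[0,0,0,0,0,0,0,0]' --gripper '[1,1,1,1,1,1,1,1]'

```text
t: 5.15
tcp_pos: [448.4, 46.5, 7.1]
eef_rot: [1.843, 2.544, 0.0]
ft_force: [0.1, 1.3, 1.0]
width: 85.3
grip_force: 0.7
```

```bash
python3 -c "
from h import *
go(st(-195,-57,5),0.31); s=read_state(); w=s['tcp_pos']-O; print(w@SX,w@SY)
"
```

```text
t 5.15 tcp [448.397  46.542   7.115] yang 0.3166939840979668 F [0.118 1.332 0.991] q [ 0.     0.566  2.043  0.     0.532 -0.317] w 85.25310510338021
target [463.042  -7.481   5.   ] dp [-0.466 -0.024  0.018] twist 0.004261522632679932
-193.5853446908718 -1.0450222467541863
```

Call:
arm_command --pt "-0.08 0 0" --pt "-0.16 0 0" --pt "-0.24 0 0" --pt "-0.32 0 0" --pt "-0.4 0 0" --pt "-0.46 0 0" --pt "-0.5 0 0" --pt "-0.5 0 0" --twist '[0,0,0,0,0,0,0,0]' --gripper '[1,1,1,1,1,1,1,1]'

```text
t: 5.82
tcp_pos: [467.1, -10.5, 6.9]
eef_rot: [1.844, 2.543, 0.0]
ft_force: [-0.2, -0.1, 0.1]
width: 85.6
grip_force: 0.0
```

Call:
arm_command --pt "0.15 0 0" --pt "0.25 0 0" --pt "0.25 0 -0.3" --pt "0.25 0 -0.6" --pt "0.25 0 -0.95" --pt "0.25 0 -0.95" --twist '[0,0,0,0,0,0]' --gripper '[1,1,1,1,1,1]'

```text
t: 6.32
tcp_pos: [460.3, 19.4, 127.0]
eef_rot: [1.837, 2.539, 0.008]
ft_force: [2.2, 0.3, 0.6]
width: 85.3
grip_force: 0.0
```

Call:
arm_command --pt "0 0 -0.3" --pt "0 0 -0.6" --pt "0 0 -0.95" --pt "0 0 -0.95" --pt "0 0 -0.95" --twist '[0,0,0,0,0]' --gripper '[0.8,0.6,0.4,0.35,0.35]'

```text
t: 6.73
tcp_pos: [458.1, 19.3, 236.8]
eef_rot: [1.84, 2.542, 0.004]
ft_force: [0.1, 0.8, -0.5]
width: 29.9
grip_force: 0.0
```

```bash
python3 -c "
from h import *
im=read_camera('wrist'); go(st(-195,-57,5),0.31); cv2.imwrite('pics/w2.png',im)
for c in ['top','scene']:
  t=read_camera(c)
  for n in ['bracket','foam_grey']:
    for x in search_frame(n,c)[:1]: print(c,n,x['confidence'],x['position'])
  cv2.imwrite(f'pics/{c}2.png',t)
"
```

```text
t 6.7833 tcp [457.272  19.333 235.154] yang 0.3175389246805229 F [ 0.144 -0.225 -0.323] q [-0.06   0.177  1.875 -0.     1.089 -0.377] w 29.89887739093551
target [463.042  -7.481   5.   ] dp [-0.227 -0.026  1.918] twist 0.004799428514010947
top bracket 0.6 [211.6, 225.3]
top foam_grey 0.64 [322.0, 217.1]
scene bracket 0.66 [342.6, 238.9]
scene foam_grey 0.86 [343.4, 242.2]
```

View pics/w2.png

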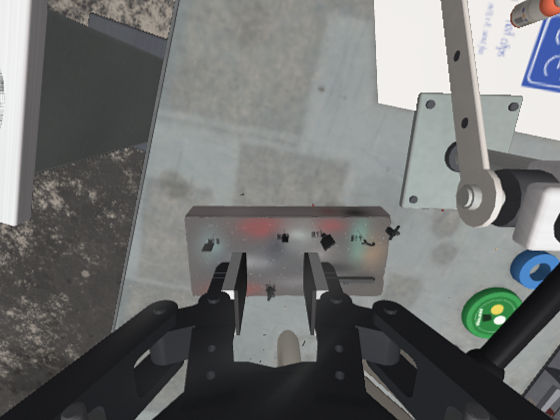

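The foam is now well to the right of the bracket's swing, with its left edge at about (188–389, 216). The bracket still leans and is untouched. Next I check the foam numerically and go above the lever.

```bash
python3 -c "
from h import *
for p in [(188,217),(389,215),(393,232)]:
  w=onz('wrist',p,42); print(w, 'stand', (w-O)@SX,(w-O)@SY)
go([575.2,23.7,292],-0.225)
"
```

```text
[372.758 -53.386  42.   ] stand -294.64096961666377 -75.17138806335717
[595.735  22.636  42.   ] stand -59.23561501889746 -66.08490441729671
[609.402   4.457  42.   ] stand -51.33745605830748 -87.4132572481911
t 7.0833 tcp [457.052  18.911 233.983] yang 0.31677831690515235 F [ 0.125  0.932 -0.404] q [-0.06   0.179  1.875  0.     1.09  -0.377] w 29.905778128446237
target [575.2  23.7 292. ] dp [-0.268  0.947 -0.485] twist 0.3449067887818494
```

Call:
arm_command --pt "0 0 -0.3" --pt "0 0 -0.5" --pt "-0.08 0.3 -0.5" --pt "-0.16 0.6 -0.5" --pt "-0.26 0.94 -0.5" --pt "-0.26 0.94 -0.5" --pt "-0.26 0.94 -0.5" --pt "-0.26 0.94 -0.5" --twist '[0,0.06,0.12,0.18,0.24,0.3,0.345,0.345]' --gripper '[0.42,0.42,0.42,0.42,0.42,0.42,0.42,0.42]'

```text
t: 7.75
tcp_pos: [574.5, 24.3, 293.5]
eef_rot: [-2.459, -1.953, 0.003]
ft_force: [0.9, 0.8, 0.5]
width: 35.9
grip_force: 0.0
```

```bash
python3 -c "
from h import *
im=read_camera('wrist'); go([575.2,23.7,238],-0.225); cv2.imwrite('pics/w3.png',im)
print(proj('wrist',[[571.6,8,259],[590.4,90,266],[575.2,23.7,258]]))
for n in ['lever_end','lever_axis','clamp_lever']:
    for x in search_frame(n,'wrist')[:2]: print(n,x['confidence'],x['position'],onz('wrist',x['position'],259))
"
```

```text
t 7.8 tcp [574.251  24.329 294.006] yang -0.2239190830412123 F [-0.014  0.14   0.745] q [-0.039  0.342  1.506  0.     1.295  0.185] w 35.99596679235515
target [575.2  23.7 238. ] dp [-0.003  0.01   0.467] twist 0.00068813310825158
[[276.657 262.636]
 [277.296 131.432]
 [276.747 239.486]]
lever_end 0.93 [278.3, 156.5] [587.594  75.414 259.   ]
lever_axis 0.63 [277.8, 162.4] [586.519  72.037 259.   ]
clamp_lever 0.75 [280.9, 161.1] [588.495  72.333 259.   ]
```

View pics/w3.png

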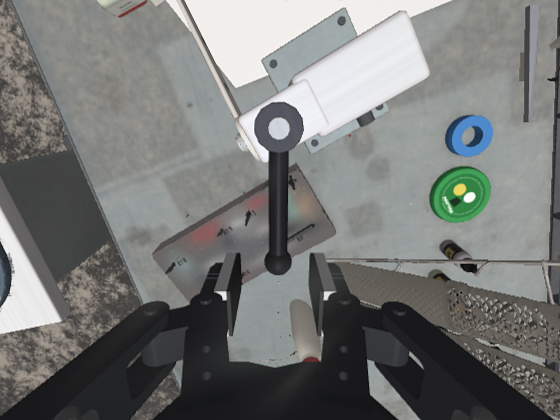

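The ball at (278,263) and boss at (278,128) match the predicted pixels, and the bar is centred between the fingers. Now I descend astride the bar and narrow the fingers.

Call:
arm_command --pt "0 0.01 0.15" --pt "0 0.01 0.3" --pt "0 0.01 0.46" --pt "0 0.01 0.46" --pt "0 0.01 0.46" --pt "0 0.01 0.46" --twist '[0,0,0,0,0,0]' --gripper '[0.42,0.42,0.42,0.25,0.25,0.25]'

```text
t: 8.45
tcp_pos: [575.9, 24.0, 241.0]
eef_rot: [2.456, 1.958, 0.002]
ft_force: [-0.3, -0.2, 1.2]
width: 21.4
grip_force: 0.0
```

```bash
python3 -c "
from h import *
go([575.2,23.7,238],-0.225)"
```

```text
t 8.45 tcp [575.904  24.014 241.006] yang -0.22459305960424153 F [-0.279 -0.213  1.223] q [-0.039  0.388  1.572 -0.     1.18   0.186] w 21.424224638489935
target [575.2  23.7 238. ] dp [-0.004 -0.005  0.025] twist 0.00025906630211495216
```

Now ease the lever along its arc.

Call:
arm_command --pt "0.003 0.057 0" --pt "0.011 0.113 0" --pt "0.025 0.168 0" --pt "0.045 0.221 0" --pt "0.069 0.272 0" --pt "0.099 0.32 0" --pt "0.133 0.365 0" --pt "0.172 0.407 0" --twist '[-0.064,-0.127,-0.191,-0.255,-0.318,-0.382,-0.446,-0.509]' --gripper '[0.25,0.25,0.25,0.25,0.25,0.25,0.25,0.25]'

```text
t: 9.12
tcp_pos: [628.0, 33.0, 241.2]
eef_rot: [1.494, 2.763, -0.0]
ft_force: [-3.4, -1.2, 0.0]
width: 21.1
grip_force: 1.6
```

Call:
arm_command --pt "0.003 0.057 0" --pt "0.011 0.113 0" --pt "0.011 0.113 0" --pt "0.011 0.113 0" --pt "0.011 0.113 0" --pt "0.011 0.113 0" --pt "0.011 0.113 0" --pt "0.011 0.113 0" --twist '[-0.064,-0.127,-0.127,-0.127,-0.127,-0.127,-0.127,-0.127]' --gripper '[0.25,0.25,0.25,0.25,0.25,0.25,0.25,0.25]'

```text
t: 9.78
tcp_pos: [638.4, 41.6, 239.9]
eef_rot: [1.22, 2.895, 0.0]
ft_force: [-0.5, -0.1, -0.4]
width: 21.3
grip_force: 0.0
```

```bash
python3 -c "
from h import *
s=read_state(); d=s['tcp_pos']-np.array([590.4,90,0]); a=np.arctan2(d[1],d[0]); print('hand lever angle',a+1.681,'r',np.hypot(*d[:2]))
go(st(-195,-57,5),0.31)
"
```

```text
hand lever angle 0.8913925678308079 r 68.12763857664689
t 9.7833 tcp [638.37   41.624 239.9  ] yang 0.7727898353372061 F [-0.472 -0.062 -0.39 ] q [-0.008  0.507  1.392  0.     1.242 -0.78 ] w 21.28629052948787
target [463.042  -7.481   5.   ] dp [ 0.727 -1.332  1.957] twist 0.2946211596264025
```

Call:
arm_command --pt "0 0 0" --pt "0 0 0" --pt "0 0 0" --pt "0 0 0" --pt "0 0 0" --pt "0 0 0" --pt "0 0 0" --pt "0 0 0" --twist '[0,0,0,0,0,0,0,0]' --gripper '[0.25,0.25,0.25,0.25,0.25,0.25,0.25,0.25]'

```text
t: 10.45
tcp_pos: [638.4, 41.7, 239.7]
eef_rot: [-1.219, -2.895, 0.0]
ft_force: [-0.2, 0.0, 0.3]
width: 21.4
grip_force: 0.0
```

Call:
arm_command --pt "0 0 0" --pt "0 0 0" --pt "0 0 0" --pt "0 0 0" --pt "0 0 0" --pt "0 0 0" --pt "0 0 0" --pt "0 0 0" --twist '[0,0,0,0,0,0,0,0]' --gripper '[0.25,0.25,0.25,0.25,0.25,0.25,0.25,0.25]'

```text
t: 11.12
tcp_pos: [638.4, 41.7, 239.7]
eef_rot: [-1.219, -2.895, 0.0]
ft_force: [-0.8, -0.6, 0.2]
width: 21.8
grip_force: 0.0
```

Call:
arm_command --pt "0 0 0" --pt "0 0 0" --pt "0 0 0" --pt "0 0 0" --pt "0 0 0" --pt "0 0 0" --pt "0 0 0" --pt "0 0 0" --twist '[0,0,0,0,0,0,0,0]' --gripper '[0.25,0.25,0.25,0.25,0.25,0.25,0.25,0.25]'

```text
t: 11.78
tcp_pos: [638.4, 41.7, 239.7]
eef_rot: [-1.219, -2.895, 0.0]
ft_force: [-0.1, -0.2, 0.1]
width: 21.7
grip_force: 0.0
```

```bash
python3 - <<'E'
from h import *
im=read_camera('scene')
for t in ['bracket','lever_end']:
    for x in search_frame(t,'scene')[:2]: print(t,x)
b=cv2.resize(im[140:300,180:400],(800,582),interpolation=cv2.INTER_CUBIC)
cv2.imwrite('pics/s3.png',np.clip(255*(b/255.)**0.6,0,255).astype('uint8'))
P=[st(-70,0,200),st(-82,0,20),st(-72,0,24),st(-96,0,20)]; print('plumb', proj('scene',P), (proj('scene',P)-[180,140])*3.636)
print(read_state()['t'])
E
```

```text
bracket {'position': [195.0, 285.3], 'confidence': 0.63}
lever_end {'position': [270.0, 176.8], 'confidence': 0.5}
plumb [[279.793 204.535]
 [285.891 264.131]
 [282.189 261.549]
 [291.076 266.168]] [[362.847 234.648]
 [385.02  451.342]
 [371.558 441.952]
 [403.871 458.748]]
11.9333
```

View pics/s3.png

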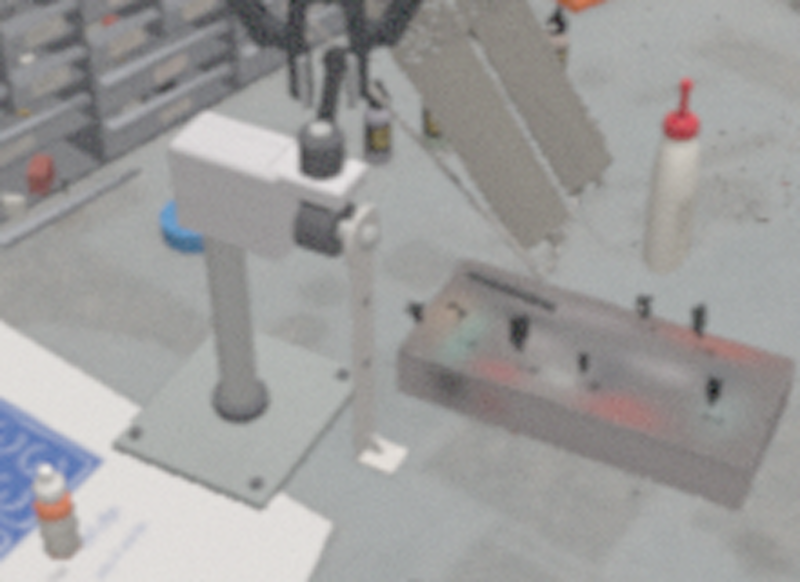

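The bracket hangs plumb, with its foot at crop (383,455) against a predicted (385,451). The foam's end is well clear of it. Now I turn the lever back.

Call:
arm_command --pt "0.003 -0.057 0" --pt "0.011 -0.113 0" --pt "0.025 -0.168 0" --pt "0.045 -0.221 0" --pt "0.069 -0.272 0" --pt "0.099 -0.32 0" --pt "0.133 -0.365 0" --pt "0.172 -0.407 0" --twist '[0.064,0.127,0.191,0.255,0.318,0.382,0.446,0.509]' --gripper '[0.25,0.25,0.25,0.25,0.25,0.25,0.25,0.25]'

```text
t: 12.6
tcp_pos: [589.2, 23.1, 239.8]
eef_rot: [-2.255, -2.187, -0.003]
ft_force: [4.8, 6.2, -1.6]
width: 21.4
grip_force: 3.6
```

Call:
arm_command --pt "0.002 -0.045 0" --pt "0.007 -0.09 0" --pt "0.014 -0.125 0" --pt "0.019 -0.146 0" --pt "0.019 -0.146 0" --pt "0.019 -0.146 0" --twist '[0.05,0.1,0.14,0.166,0.166,0.166]' --gripper '[0.25,0.25,0.25,0.25,0.25,0.25]'

```text
t: 13.1
tcp_pos: [572.0, 26.0, 239.8]
eef_rot: [-2.516, -1.882, -0.003]
ft_force: [2.7, 5.8, -2.2]
width: 21.5
grip_force: 2.6
```

```bash
python3 -c "
from h import *
s=read_state(); d=s['tcp_pos']-np.array([590.4,90,0]); a=np.arctan2(d[1],d[0]); print('hand lever angle',a+1.681,'r',np.hypot(*d[:2]),s['ft_force'],s['t'],s['width'],s['grip_force'])
im=read_camera('wrist'); cv2.imwrite('pics/w4.png',im)
"
```

```text
hand lever angle -0.16997062539862595 r 66.61942885222132 [ 2.728  5.77  -2.175] 13.1 21.470165995194638 2.5501466542482376
```

View pics/w4.png

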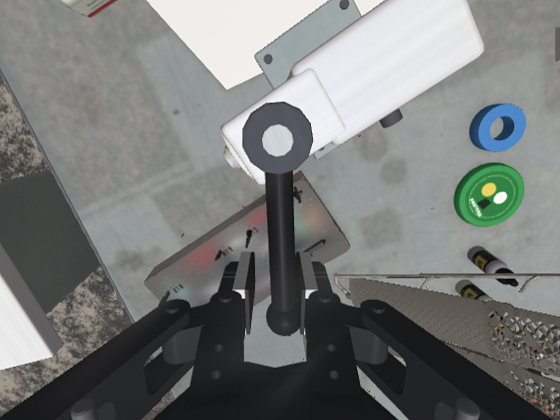

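The right finger bears on the bar and the lever stands at about -0.1, as at the start. I back off, open, lift and retreat.

Call:
arm_command --pt "0 0.035 0" --pt "0 0.035 0" --pt "0 0.035 0" --pt "0 0.035 -0.1" --pt "0 0.035 -0.3" --pt "0 0.035 -0.6" --pt "0 0.035 -0.9" --pt "0 0.035 -1" --twist '[0,0,0,0,0,0,0,0]' --gripper '[0.3,0.4,0.42,0.42,0.42,0.42,0.42,0.42]'

```text
t: 13.82
tcp_pos: [576.5, 23.7, 365.1]
eef_rot: [2.512, 1.879, 0.008]
ft_force: [0.3, 0.2, 0.9]
width: 35.7
grip_force: 0.0
```

Call:
arm_command --pt "0 -0.3 0" --pt "0 -0.6 0" --pt "0 -0.9 0" --pt "0 -1 0" --pt "0 -1 0" --pt "0 -1 0" --twist '[0,0,0,0,0,0]' --gripper '[0.42,0.42,0.42,0.42,0.42,0.42]'

```text
t: 14.32
tcp_pos: [460.9, 57.7, 360.2]
eef_rot: [2.515, 1.881, 0.002]
ft_force: [-0.1, -0.6, 0.3]
width: 35.7
grip_force: 0.0
```

```bash
python3 - <<'E'
from h import *
s=read_state(); im=read_camera('wrist'); print(s['tcp_pos'],s['t'],s['ft_force'])
print('ball/axis expected at -0.1', proj('wrist',[[590.4+85*np.cos(-1.781),90+85*np.sin(-1.781),259],[590.4,90,266]]))
sc=read_camera('scene')
b=cv2.resize(sc[140:300,180:400],(550,400),interpolation=cv2.INTER_CUBIC)
b=np.clip(255*(b/255.)**0.6,0,255).astype('uint8')
w=cv2.resize(im[0:,200:],(250,291),interpolation=cv2.INTER_AREA); c=np.zeros((400,800,3),'uint8'); c[:,:550]=b; c[:291,550:]=w
cv2.imwrite('pics/f.png',c)
P=[st(-70,0,200),st(-82,0,20)]; print((proj('scene',P)-[180,140])*2.5)
E
```

```text
[460.879  57.734 360.22 ] 14.3167 [-0.083 -0.578  0.258]
ball/axis expected at -0.1 [[415.315 225.879]
 [427.331 124.617]]
[[249.482 161.337]
 [264.728 310.329]]
```

View pics/f.png

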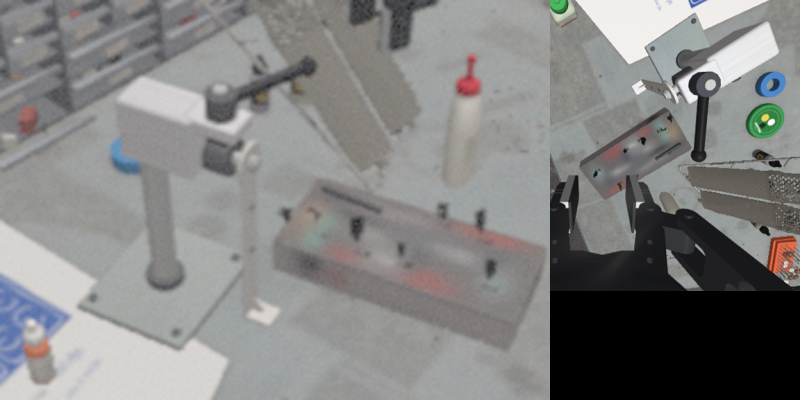

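The bracket is still plumb, with its foot at (263,313). The ball at full-frame (415,225) gives a lever angle of about -0.1, which is firm. The bottles stand where they were. I let the arm settle and hand in.

Call:
arm_command --pt "0 0 0" --pt "0 0 0" --pt "0 0 0" --pt "0 0 0" --pt "0 0 0" --pt "0 0 0" --twist '[0,0,0,0,0,0]' --gripper '[0.42,0.42,0.42,0.42,0.42,0.42]'

```text
t: 14.92
tcp_pos: [460.6, 57.8, 359.6]
eef_rot: [-2.516, -1.882, 0.0]
ft_force: [-0.8, 0.0, -0.9]
width: 35.7
grip_force: 0.0
```

```bash
python3 -c "
from plant import *
print(job_done())"
```

```text
the job is handed in; nothing more can be done
None
```

Job handed in at about 15 s: the foam block is clear, the bracket hangs plumb and untouched, the lever is snug again at about -0.1 rad, the bottles and jar were never approached, and the hand is away; no verdict was returned.

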